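Clamp the whetstone in its holder for sharpening

ROBOT

A 6-joint arm with a two-finger parallel gripper is mounted at the origin on a cart in front of the work surface, level with it; the furniture and walls round the work are solid. World frame = base frame: x ahead of the robot, y to its left, z up, the work surface at z = 0. Lengths are in mm, angles in rad, forces in N, time in s.
With the tool pointing down it reaches from about 325 to 775 mm from the base axis. Payload 5.5 kg.
Tool frame: the origin (TCP) lies midway between the tips of the shut fingers; the grasp point (between the pads) lies 19 mm behind it; z points along the fingers, y is the line along which they close (so a half turn about z gives the same grasp; the last joint's range is limited). The gripper opens to 88 mm and grips with 3 to 60 N. Pads are 20 mm wide; open, the fingers measure 115 mm over their backs; the gripper's body (75 mm by 178 mm) begins 61 mm behind the grasp point.
Start: joints at [-1.243, 0.091, 1.231, -0, 1.82, -0.057], TCP at [225.225, -556.139, 222.631] pointing down, gripper open.
Joint ranges: [-2.87, 2.87], [-0.86, 2.18], [0.17, 2.46], [-1.51, 4.65], [0.06, 2.69], [-2.65, 2.65]. Speed limits (rad/s): [2.57, 2.57, 3.01, 3.14, 3.14, 3.14].

INTERFACE

Orientations are given as a rotation vector (axis times angle).
In Python, from bench import status, viewer, order gives the robot as it stands.
- The arm moves only by the shell command python3 -m pendant 'ROWS' [FORCE]. ROWS is a JSON object of lists of equal length, an entry for each row: "travel": the shift along the world's x, y, z in mm, a list of three; "rotation": the turn, a rotation vector about the world's x, y, z in rad, a list of three; "jaw": the opening, from -1 (shut) to 1 (fully open). A call has 1 to 12 rows; each row is the pose to reach, as a shift and turn from the pose commanded when the call began; what a row does not reach only later rows make up. A row lasts 1/10 s, in which the tool goes at most 50 mm and 8.59 degrees, less where a joint would pass 70% of its speed; a pose out of reach is approached as far as the arm can. A call with a gripper value outside its range is refused whole. The fingers move at their own pace and stop on an object; FORCE is the grip in N (left out, the last holds). Time passes only in rows, so rows that repeat a pose let the fingers close. It gives the time, the measured TCP pose, the force, the opening and the grip force at its end, in the units of the state.
- status.sense(): the state, without advancing time (a new reading comes with each control period).
- viewer.read_camera(name): name is "side" or "top" or "wrist"; returns a dict with "image" (480x640x3 uint8, blue, green, red), "K" (3x3 intrinsics, pixels), "world_from_camera" (4x4, takes a point from camera to world coordinates). Camera axes: x right, y down, z forward; pixel columns grow to the right and rows downward; lengths in mm; the calibration is good to about 2 mm. The wrist camera is an equidistant fisheye: a pixel r from the principal point sees the ray r / f radians off the axis. A picture is of the moment at which its call begins. There is no depth.
- order.finish_job(): hands the job in; it is judged then, once.
Trained networks look in a picture, given as the dict that the camera call returned (one of the last four; its "shot" number tells which), for a name from the list of things; names that differ only in an ending like _2 or _b are one class to them, and where a whole thing is asked for, a point or a joint stands for the part that bears it (a point fixed in the world has none). Each returns a list of dicts, best first, with "conf" (0 to 1); they miss things now and then, are a little off and sometimes report something else, mostly with a low value. They report only what shows in the picture. A call takes as long as a camera call. They do not tell look-alikes from the thing itself.
- viewer.regions_of(picture, target): "region" (480x640 bool, what is visible of it) and "box" ([left, top, right, bottom] in pixels, round what is visible of it).
The state is a dict: "time": time; "q": joint angles; "joint_vel": joint speeds; "joint_efforts": joint torques, N m; "tcp_pos": TCP position; "orientation": TCP orientation; "ft_force": force on the tool from outside, world axes, zero at the start; "moment": the same for the moment, N m; "grip_width": finger opening in mm; "grasp_force": force on a finger pad.
Only numpy, scipy, OpenCV 4.12 (cv2) and the standard library are available. Lean on these libraries where they do the work, as an engineer would, in place of code of your own. Each camera call takes 0.05 s, during which the arm holds its last target. There are 200 camera calls.

TASK

Get the whetstone ready for sharpening the knife: take it off its sloping drying stand and lay it flat in the stone holder, let go of it, then swing the lever of the holder's toggle clamp over and down, past its dead point, until it locks and the pad presses the stone tightly against the end stop. Do not let the stone fall on the worktop, and leave the canister, the salt shaker and the espresso cup where they stand.

Things in the scene. Friction and masses are not known exactly. Their poses are not given: they have to be found in the camera images.
- whetstone: the whetstone: plain rectangular block, 60 (x) x 180 (y) x 28 (z) mm, about 0.5 kg, grey with a pale layer; origin at its centre, long axis y. It starts lying across the drying stand, long axis level, faces sloping 30 degrees. In the holder either face may be up and either end at the stop
- stand: drying stand, fixed: two sloping bamboo cheeks, 16 mm wide, at y = +-70 mm, joined by thin rods no higher than 14 mm. Origin on the worktop under its middle, z up, y along the stone. It rises to +x at 30 degrees; the stone's lower long edge, to -x, lies behind an 18 mm lip on each cheek
- stand_rest (a point): where the stone's centre rests on the stand, 62 mm above the worktop (axes as the stand's). Between the cheeks the middle 120 mm of the stone's long edges is free: grip it there across its 60 mm width with the tool square to its sloping face
- holder: stone holder, fixed: bamboo base 84 mm wide, y = -175 to 165 mm, top 16 mm above the worktop; origin on the worktop, z up, +y from the steel end stop (face at y = -158 mm, 44 mm high) to the toggle clamp. Two rubber bed pads carry the stone 24 mm up; between them (y = -117 to -23 mm) the stone's sides and underside are clear, base 8 mm below
- holder_bed (a point): where the stone's centre is when clamped (axes as the holder's): holder x = 0, y = -68 mm, 38 mm above the worktop. Low side guides (36 mm high, holder y = -148 to -124 and -18 to 6 mm) leave 3 mm play each side. Clamp open, lay the stone with its centre 2 to 12 mm from here to +y; the clamp then pushes it home
- clamp_pad: the clamp's sprung black rubber pad (11 N/mm), 36 x 22 mm, on a spindle sliding along the holder's y, 38 mm above the worktop; origin in the middle of the face that presses on the stone's end. It moves about 20 mm to -y when the lever is swung over
- clamp_lever (a joint): lever angle about a pin along the holder's x at holder y = 130 mm, 38 mm up: 0 = upright (2 degrees towards the stone), open; starts 0 to 0.2; grows as the lever's end swings to the holder's +y and down. Dead point 1.40, stop (locked) 1.50, 6 degrees above level. With a stone in, it springs back to about 0.9 if let go short of the dead point. Push of about 3 N at the grip
- lever_grip (a point): middle of the lever's black grip, 90 mm from its pin; the grip is 18 mm wide (along holder x), 14 mm thick, 76 mm long, its end 29 mm past this point. Upright this point is about 128 mm above the worktop, locked about 47 mm
- canister: bystander, loose: grey tea canister with a wooden lid, 70 mm across, 110 mm high; origin under its middle. Leave it where it is
- salt_shaker: bystander, loose: salt shaker with a grey cap, 44 mm across, 90 mm high; origin under its middle. Leave it where it is
- espresso_cup: bystander, loose: small striped espresso cup, 58 mm across, 56 mm high; origin under its middle. Leave it where it is
Mind the look-alikes: they are no part of the job. What is meant by the whetstone is not red, and is the larger of those in its own colour.

How it is judged (in metres and radians):
On the way:
1. the whetstone lies flat in the holder, let go, with the clamp still open (angle between the z axis of whetstone and the z axis of holder_bed, either way round below 0.05 rad and angle between the y axis of whetstone and the y axis of holder_bed, either way round below 0.05 rad and x of whetstone in the frame of holder_bed between -0.006 and 0.006 m and z of whetstone in the frame of holder_bed between -0.004 and 0.004 m and y of whetstone in the frame of holder_bed between -0.005 and 0.024 m and contact force between the fingers and whetstone below 0.5 N and value of joint clamp_lever below 1.2 rad), for 0.2 s.
At the end, for the whole second after the job is handed in: lever locked past its dead point (over 1.44 rad); pad presses the stone, and the stone the holder, with over 12 N; stone flat and in line with the holder within 3 degrees, its centre within 6 mm across and 4 mm along and up of holder_bed, at rest (angle between the z axis of whetstone and the z axis of holder_bed, either way round below 0.05 rad and angle between the y axis of whetstone and the y axis of holder_bed, either way round below 0.05 rad and x of whetstone in the frame of holder_bed between -0.006 and 0.006 m and z of whetstone in the frame of holder_bed between -0.004 and 0.004 m and y of whetstone in the frame of holder_bed between -0.004 and 0.004 m and value of joint clamp_lever above 1.44 rad and contact force between each of clamp_pad, holder and whetstone above 12 N and linear speed of whetstone below 0.02 m/s); the robot touches nothing.
It fails at once if the whetstone falls on the worktop (height (world z) of whetstone below 0.031 m).
It fails at once if the canister, salt shaker or espresso cup is shifted by more than 20 mm (distance of any of canister, salt_shaker, espresso_cup from where it was at the start of the episode above 0.02 m).
It also fails if it takes over 61 s, if anything falls off the work surface, if the arm or the gripper's body presses on something with over 40 N, if the wrist force passes 120 N, or if a joint passes its speed limit or range.

## Working session

There is one attempt and no reset: what is moved stays moved. The work goes in short steps, Python scripts to look and compute and a shell command to move; the robot and the scene stay as the last step left them, time stands still between calls to the robot, and variables do not carry over. Pictures are saved under pics/ and viewed, at most 10 in all, crops included, and the job is handed in when it is done.

```bash
mkdir -p pics; ls; python3 - <<'E'
from bench import status, viewer
import cv2, numpy as np
s=status.sense(); print(s)
for n in ("top","side"):
    p=viewer.read_camera(n); cv2.imwrite(f"pics/{n}1.png",p["image"]); print(n,p["K"],np.round(p["world_from_camera"],3).tolist())
    for t in ("whetstone","stand","holder","clamp_pad","clamp_lever","canister","salt_shaker","espresso_cup"):
        print(t,[(round(d["conf"],2),d["box"]) for d in viewer.regions_of(p,t)][:4])
E
```

```text
pics
{'time': 0.0, 'q': array([-1.24269616e+00,  9.18722444e-02,  1.23186239e+00, -1.80497158e-05,
        1.81977983e+00, -5.67339846e-02]), 'joint_vel': array([-0.00172188, -0.00177335, -0.0012354 ,  0.00064619, -0.00066664,
       -0.00037571]), 'joint_efforts': array([-2.89166055e-04, -4.46464849e+01, -4.06439960e+01,  6.98048179e-02,
        2.96269159e-02, -1.53063920e-04]), 'tcp_pos': array([ 225.12505887, -555.85684119,  221.51212374]), 'orientation': array([-3.08174880e+00, -6.00402286e-01,  4.35309411e-04]), 'ft_force': array([ 0.07958929, -0.39399749, -0.09128238]), 'moment': array([ 0.04006111, -0.01733178, -0.0446843 ]), 'grasp_force': 0.0, 'grip_width': 87.66168815984821}
top [[452.78238789   0.         317.90516649]
 [  0.         452.78238789 239.23912395]
 [  0.           0.           1.        ]] [[-0.408, -0.809, 0.424, -76.766], [-0.913, 0.367, -0.179, 193.303], [-0.011, -0.46, -0.888, 1413.846], [0.0, 0.0, 0.0, 1.0]]
whetstone [(0.98, [162.3, 245.3, 194.9, 276.8]), (0.8, [212.7, 261.5, 269.2, 303.1]), (0.78, [166.6, 301.7, 205.3, 333.0])]
stand [(0.58, [211.6, 26
[... 451 characters left out ...]
          0.           1.        ]] [[-0.993, -0.057, 0.107, 365.426], [-0.121, 0.447, -0.887, 1331.946], [0.003, -0.893, -0.45, 786.002], [0.0, 0.0, 0.0, 1.0]]
whetstone [(0.91, [290.4, 272.1, 325.0, 337.9]), (0.78, [169.6, 348.1, 237.8, 380.9]), (0.7, [264.4, 360.1, 333.9, 405.2])]
stand [(0.71, [281.4, 283.2, 327.5, 347.3]), (0.44, [312.2, 189.1, 352.7, 291.7]), (0.24, [378.8, 208.8, 393.6, 243.2])]
holder [(0.86, [314.5, 188.7, 354.7, 292.2])]
clamp_pad [(0.4, [329.3, 234.6, 343.2, 245.0])]
clamp_lever [(0.58, [334.2, 188.1, 338.7, 235.2])]
canister [(0.65, [302.7, 171.6, 325.8, 203.9])]
salt_shaker [(0.8, [378.9, 209.1, 394.1, 238.9])]
espresso_cup [(0.63, [267.3, 268.0, 296.6, 300.8])]
```

```bash
python3 - <<'E'
import cv2,numpy as np
a=cv2.imread("pics/top1.png")[160:350,140:450]; b=cv2.imread("pics/side1.png")[160:420,150:430]
cv2.imwrite("pics/c1.png",cv2.resize(a,(800,490),interpolation=3)); cv2.imwrite("pics/c2.png",cv2.resize(b,(646,600),interpolation=3))
E
```

```text
(no output)
```

View pics/c1.png

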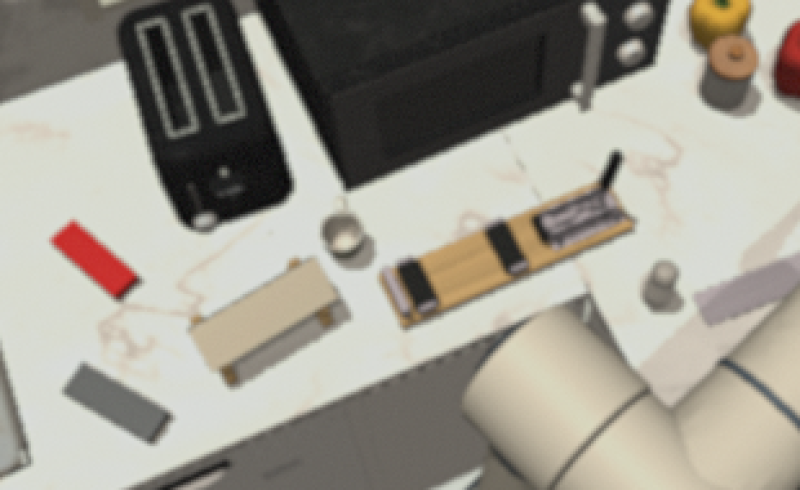

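View pics/c2.png

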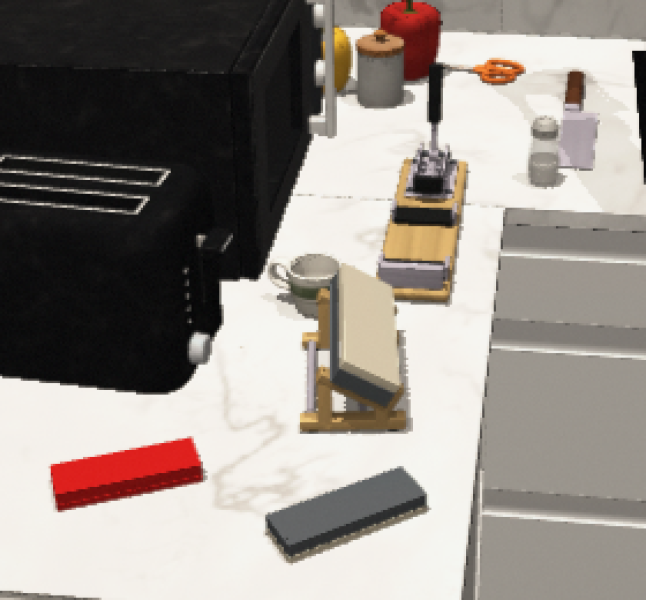

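The whetstone lies on the stand (pale face up, top crop around (265,315)). The grey stone and red block near the left side are look-alikes, and the holder has its lever upright. I'll fit the poses by silhouette.

```bash
cat > h.py <<'E'
import numpy as np, cv2
from scipy.optimize import minimize
from scipy.spatial.transform import Rotation as R
from bench import status, viewer
def proj(p,P,wrist=False):
    T=np.linalg.inv(p["world_from_camera"]); c=P@T[:3,:3].T+T[:3,3]; K=np.array(p["K"])
    if wrist:
        r=np.linalg.norm(c[:,:2],axis=1); th=np.arctan2(r,c[:,2]); u=c[:,:2]/r[:,None]*th[:,None]
    else: u=c[:,:2]/c[:,2:]
    return u*[K[0,0],K[1,1]]+[K[0,2],K[1,2]]
def ray(p,uv,wrist=False):
    K=np.array(p["K"]); T=p["world_from_camera"]; a=(np.array(uv,float)-[K[0,2],K[1,2]])/[K[0,0],K[1,1]]
    if wrist:
        r=np.linalg.norm(a)+1e-9; d=np.array([*(a/r*np.sin(r)),np.cos(r)])
    else: d=np.array([*a,1.])
    return T[:3,3],T[:3,:3]@d
def onplane(p,uv,z,wrist=False):
    o,d=ray(p,uv,wrist); return o+d*(z-o[2])/d[2]
def box(x0,x1,y0,y1,z0,z1,n=9):
    c=np.array([[x,y,z] for x in (x0,x1) for y in (y0,y1) for z in (z0,z1)],float)
    t=np.linspace(0,1,n)[:,None]
    return np.vstack([c[i]*(1-t)+c[j]*t for i in range(8) for j in range(i) if (c[i]!=c[j]).sum()==1])
SLOPE=R.from_euler("y",-30,degrees=True).as_matrix()
STONE=[box(-30,30,-90,90,-14,14)@SLOPE.T+[0,0,62]]
HOLD=[box(-42,42,-175,165,0,16),box(-36,36,-170,-158,0,44)]
def place(B,v): 
    M=R.from_euler("z",v[2]).as_matrix(); return [b@M.T+[v[0],v[1],0] for b in B]
def render(p,B,wrist):
    m=np.zeros((480,640),np.uint8)
    for b in B:
        q=cv2.convexHull(np.round(proj(p,b,wrist)*16).astype(np.int32).reshape(-1,1,2)); cv2.fillPoly(m,[q],255,cv2.LINE_AA,4)
    return m/255.
def fit(obs,B,v0,step=(15,15,.1)):
    # obs: list of (pic, mask, wrist)
    def cost(v):
        Bs=place(B,v); return sum(1-np.minimum(a,m).sum()/np.maximum(a,m).sum() for a,m in((render(p,Bs,w),m.astype(float)) for p,m,w in obs))
    best=None
    v=np.array(v0,float)
    for k in (1,.4,.15):
        S=np.vstack([v]+[v+np.eye(3)[i]*step[i]*k for i in range(3)])
        r=minimize(cost,v,method="Nelder-Mead",options=dict(initial_simplex=S,xatol=.01,fatol=1e-5,maxiter=150)); v=r.x
    return v,r.fun/len(obs)
E
python3 - <<'E'
from h import *
tp=viewer.read_camera("top"); sd=viewer.read_camera("side")
def pick(p,t,uv):
    L=[d for d in viewer.regions_of(p,t)]; L.sort(key=lambda d:np.hypot((d["box"][0]+d["box"][2])/2-uv[0],(d["box"][1]+d["box"][3])/2-uv[1])); return L[0]["region"]
ms=[(tp,pick(tp,"whetstone",(241,282)),0),(sd,pick(sd,"whetstone",(307,305)),0)]
mh=[(tp,pick(tp,"holder",(336,252)),0),(sd,pick(sd,"holder",(334,240)),0)]
for name,ob,B,uv,z in (("stand",ms,STONE,(241,282),62),("holder",mh,HOLD,(336,252),10)):
    c=onplane(tp,uv,z); print(name,"init",c, onplane(sd,(307,305) if z==62 else (334,245),z))
    for y0 in np.arange(0,6.28,.785): 
        v,f=fit(ob,B,[c[0],c[1],y0]); print(np.round(v,2),round(f,3)) if f<.35 else 0
for n,t in (("canister",(422,189)),("salt_shaker",(393,272)),("espresso_cup",(274,252))): print(n,onplane(tp,t,40))
E
```

```text
stand init [528.83689271 208.71330726  62.        ] [529.33255619 216.99380509  62.        ]
[5.3162e+02 2.0496e+02 1.6000e-01] 0.102
[5.3054e+02 2.0737e+02 1.9000e-01] 0.101
[5.3092e+02 2.0591e+02 1.6000e-01] 0.105
[531.44 206.79   3.32] 0.132
[531.28 206.01   3.31] 0.133
[531.66 207.04   3.32] 0.134
[530.92 206.03   3.32] 0.133
[531.51 204.88   6.44] 0.102
holder init [ 521.93680885 -126.34962738   10.        ] [ 508.9789288  -184.79302868   10.        ]
[ 5.0698e+02 -1.1798e+02  2.0000e-02] 0.195
[ 5.0568e+02 -1.1518e+02  3.0000e-02] 0.199
[ 507.29 -129.7     3.17] 0.178
[ 505.96 -128.39    3.16] 0.173
[ 505.4  -126.02    3.17] 0.177
[ 506.98 -128.39    3.16] 0.176
[ 506.37 -117.27    6.3 ] 0.19
canister [ 609.69718373 -509.93267846   40.        ]
salt_shaker [ 365.76800409 -259.11744263   40.        ]
espresso_cup [595.39322331  70.80489175  40.        ]
```

```bash
python3 -m pendant '{"travel":[[20,35,20],[45,75,50],[70,115,80],[95,150,80],[120,190,80],[145,230,80],[170,270,80],[195,310,80],[220,350,80],[245,390,80],[265,410,80],[265,410,80]],"rotation":[[0,0,0.1],[0,0,0.2],[0,0,0.3],[0,0,0.4],[0,0,0.5],[0,0,0.6],[0,0,0.7],[0,0,0.8],[0,0,0.9],[0,0,1.0],[0,0,1.1],[0,0,1.2]],"jaw":[1,1,1,1,1,1,1,1,1,1,1,1]}'
python3 - <<'E'
from h import *
w=viewer.read_camera("wrist"); print(w["K"],np.round(w["world_from_camera"],3).tolist()); cv2.imwrite("pics/w1.png",w["image"])
tp=viewer.read_camera("top"); print(onplane(tp,(275,232),0))
for t in("holder","clamp_pad","clamp_lever"): print(t,[(round(d["conf"],2),d["box"]) for d in viewer.regions_of(w,t)][:2])
E
```

```text
time: 2.4
tcp_pos: [491.9, -143.1, 302.1]
orientation: [-2.195, -2.246, -0.001]
ft_force: [-0.0, -0.0, 0.5]
grip_width: 87.6
grasp_force: 0.0
[[371.64829954   0.         316.12585872]
 [  0.         371.64829954 235.31868392]
 [  0.           0.           1.        ]] [[1.0, 0.022, 0.006, 490.781], [0.023, -0.96, -0.279, -65.755], [-0.001, 0.279, -0.96, 464.212], [0.0, 0.0, 0.0, 1.0]]
[686.88144001  35.04519318   0.        ]
holder [(0.66, [291.8, 34.9, 364.3, 350.5])]
clamp_pad [(0.83, [308.5, 209.1, 345.9, 221.7])]
clamp_lever [(0.58, [317.9, 246.0, 340.4, 350.5])]
```

View pics/w1.png

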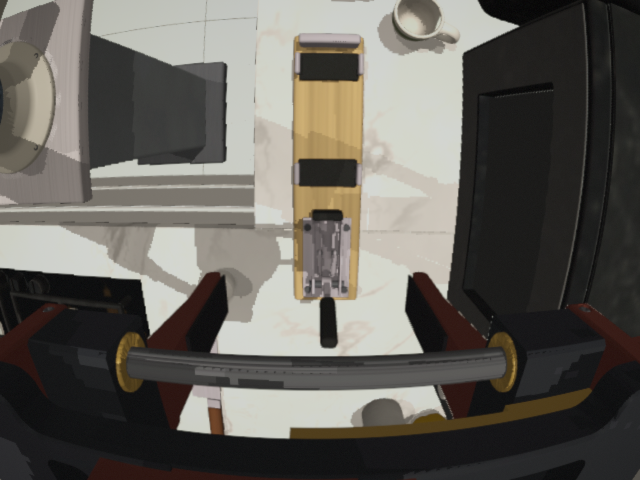

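The wrist view shows the holder upright in the image: stop at row 40, bed pads at rows 52–80 and 158–186, bamboo edges at columns 294 and 364, clamp pad at (327,215), lever at (328,320). I'll measure these edges precisely.

```bash
cat > hold.py <<'E'
from h import *
def edges(img,sel,axis):
    pass
def measure(w,r0=92,r1=148,c0=270,c1=390):
    im=w["image"].astype(float); sat=im[:,:,2]-im[:,:,0]   # bamboo: r-b large
    L=[];Rr=[]
    for r in range(r0,r1,2):
        s=sat[r,c0:c1]; t=(s.max()+np.median(s[:8]))/2; k=np.where(s>t)[0]
        i,j=k[0],k[-1]
        L.append(onplane(w,(c0+i-1+(t-s[i-1])/(s[i]-s[i-1]),r),16,1)[:2]); Rr.append(onplane(w,(c0+j+(s[j]-t)/(s[j]-s[j+1]),r),16,1)[:2])
    return np.array(L),np.array(Rr)
E
python3 - <<'E'
from hold import *
w=viewer.read_camera("wrist")
L,Rr=measure(w)
for a in(L,Rr):
    p=np.polyfit(a[:,1],a[:,0],1); print("x at y=-60:",np.polyval(p,-60),"dx/dy",p[0],"rms",np.std(a[:,0]-np.polyval(p,a[:,1])))
g=w["image"].sum(2).astype(float)[:,315:345].mean(1)
print({r:int(g[r]) for r in list(range(30,60))+list(range(76,84))+list(range(154,190))+list(range(205,225))})
E
```

```text
x at y=-60: 463.0578256883136 dx/dy -0.02461181100792831 rms 0.1122296315472413
x at y=-60: 545.1056189859804 dx/dy -0.012258269365870543 rms 0.07019526640932189
{30: 506, 31: 513, 32: 534, 33: 545, 34: 552, 35: 553, 36: 544, 37: 491, 38: 429, 39: 328, 40: 213, 41: 193, 42: 193, 43: 194, 44: 217, 45: 234, 46: 240, 47: 274, 48: 297, 49: 282, 50: 154, 51: 115, 52: 115, 53: 116, 54: 115, 55: 115, 56: 115, 57: 115, 58: 116, 59: 115, 76: 96, 77: 185, 78: 367, 79: 457, 80: 465, 81: 466, 82: 466, 83: 466, 154: 407, 155: 268, 156: 126, 157: 102, 158: 103, 159: 104, 160: 104, 161: 104, 162: 103, 163: 104, 164: 104, 165: 105, 166: 105, 167: 104, 168: 105, 169: 105, 170: 105, 171: 105, 172: 105, 173: 106, 174: 105, 175: 105, 176: 106, 177: 106, 178: 106, 179: 107, 180: 107, 181: 104, 182: 133, 183: 278, 184: 383, 185: 425, 186: 428, 187: 428, 188: 428, 189: 429, 205: 360, 206: 217, 207: 97, 208: 72, 209: 77, 210: 99, 211: 106, 212: 108, 213: 107, 214: 106, 215: 109, 216: 135, 217: 228, 218: 339, 219: 354, 220: 392, 221: 368, 222: 347, 223: 344, 224: 337}
```

```bash
python3 - <<'E'
from hold import *
w=viewer.read_camera("wrist")
for r,z,h in((77.9,16,-117),(155,16,-23),(205.5,38+11,None)):
    p=onplane(w,(329,r),z,1); print(r,p, "origin y",p[1]+h if h else '')
m=[d["region"] for d in viewer.regions_of(w,"clamp_lever")]; 
if m: v,u=np.where(m[0]); print("lever",u.min(),u.max(),v.min(),v.max())
E
```

```text
77.9 [504.00778157  -5.84775094  16.        ] origin y -122.84775094343965
155 [505.2497103  -99.43379041  16.        ] origin y -122.4337904056351
205.5 [ 505.09755839 -154.86468736   49.        ] origin y 
lever 319 341 247 344
```

```bash
python3 -m pendant '{"travel":[[3,30,0],[8,75,0],[13,120,0],[18,165,0],[23,210,0],[28,255,0],[30,300,0],[33,328,0],[33,328,0],[33,328,0]],"rotation":[[0,0,0.02],[0,0,0.04],[0,0,0.06],[0,0,0.08],[0,0,0.1],[0,0,0.12],[0,0,0.14],[0,0,0.145],[0,0,0.145],[0,0,0.145]],"jaw":[1,1,1,1,1,1,1,1,1,1]}'
python3 - <<'E'
from h import *
w=viewer.read_camera("wrist"); cv2.imwrite("pics/w2.png",w["image"])
L=viewer.regions_of(w,"whetstone"); print([(round(d["conf"],2),d["box"]) for d in L][:3])
L=[d for d in L if d["region"].sum()>2000][:2]
for d in L:
    v,f=fit([(w,d["region"],1)],STONE,[531,206,.17],(8,8,.05)); print(np.round(v,3),f)
im=w["image"].copy()
for b in place(STONE,v): cv2.polylines(im,[cv2.convexHull(proj(w,b,1).astype(np.int32).reshape(-1,1,2))],True,(0,0,255),1)
cv2.imwrite("pics/w2.png",im)
E
```

```text
time: 3.8
tcp_pos: [523.2, 181.6, 302.4]
orientation: [2.038, 2.391, -0.001]
ft_force: [0.3, -0.0, 0.8]
grip_width: 87.9
grasp_force: 0.0
[(0.88, [286.9, 0.0, 401.7, 46.8]), (0.81, [441.7, 46.7, 537.4, 96.5]), (0.78, [294.5, 94.5, 361.3, 262.8])]
[5.31e+02 2.06e+02 1.70e-01] 1.0
[5.31e+02 2.06e+02 1.70e-01] 1.0
```

View pics/w2.png

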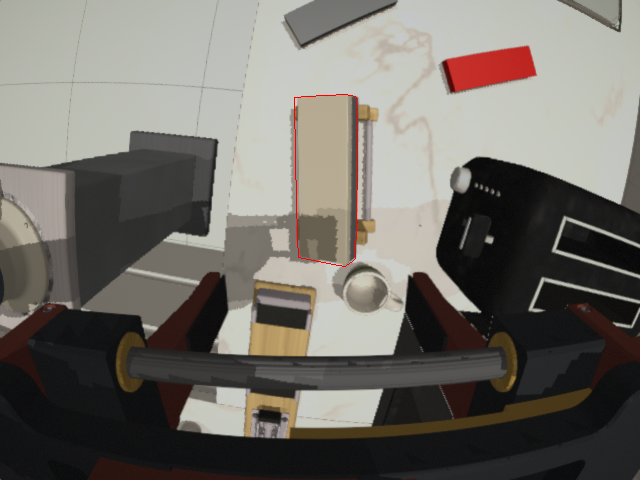

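```bash
python3 - <<'E'
from h import *
w=viewer.read_camera("wrist")
L=viewer.regions_of(w,"whetstone"); d=min(L,key=lambda d:abs(d["box"][0]-294)+abs(d["box"][1]-94))
for st in([531,206,.17],[528,203,.14]):
    v,f=fit([(w,d["region"],1)],STONE,st,(6,6,.05)); print(np.round(v,3),f)
s=status.sense(); Rt=R.from_rotvec(s["orientation"]).as_matrix(); print("tcp",s["tcp_pos"],"tool y",Rt[:,1])
Rs=R.from_euler("z",v[2]).as_matrix()@SLOPE
G=np.column_stack([-Rs[:,1]*-1,Rs[:,0],-Rs[:,2]]); G[:,0]=np.cross(G[:,1],G[:,2])
rv=R.from_matrix(G@Rt.T).as_rotvec()
c=np.array([v[0],v[1],62]); 
for back in(-16,84): print("back",back,"tcp",c-G[:,2]*back,"delta",c-G[:,2]*back-s["tcp_pos"])
print("rot",rv)
E
```

```text
[5.32487e+02 2.07742e+02 1.66000e-01] 0.055398236706239556
[5.31835e+02 2.07505e+02 1.62000e-01] 0.05567029024889847
tcp [523.37615292 180.46672482 302.94393294] tool y [9.87744342e-01 1.56079818e-01 4.53263294e-04]
back -16 tcp [539.7308887  208.79286995  48.14359354] delta [  16.35473578   28.32614513 -254.8003394 ]
back 84 tcp [490.38301725 200.74379653 134.74613392] delta [ -32.99313568   20.27707172 -168.19779902]
rot [ 0.08311931 -0.51650073  0.00490076]
```

```bash
python3 -m pendant '{"travel":[[-4,2,-20],[-10,5,-55],[-16,9,-90],[-22,13,-120],[-28,17,-150],[-33,20,-168],[-33,20,-168],[-33,20,-168]],"rotation":[[0.013,-0.08,0],[0.03,-0.19,0],[0.05,-0.3,0],[0.065,-0.4,0],[0.08,-0.5,0],[0.083,-0.517,0.005],[0.083,-0.517,0.005],[0.083,-0.517,0.005]],"jaw":[1,1,1,1,1,1,1,1]}' 40
python3 - <<'E'
from h import *
w=viewer.read_camera("wrist"); cv2.imwrite("pics/w3.png",w["image"])
L=viewer.regions_of(w,"whetstone"); print([(round(d["conf"],2),d["box"]) for d in L][:4])
s=status.sense(); Rt=R.from_rotvec(s["orientation"]).as_matrix(); 
im=w["image"].copy()
for b in place(STONE,[532.2,207.6,.164]): cv2.polylines(im,[cv2.convexHull(proj(w,b,1).astype(np.int32).reshape(-1,1,2))],True,(0,0,255),1)
cv2.imwrite("pics/w3.png",im)
for d in L:
    if d["region"].sum()>8000:
        for st in([532,207,.164],[530,205,.14]): v,f=fit([(w,d["region"],1)],STONE,st,(6,6,.05)); print(np.round(v,3),f)
print(s["tcp_pos"],Rt.round(3).tolist())
E
```

```text
time: 4.8
tcp_pos: [490.9, 201.3, 136.3]
orientation: [1.777, 2.093, 0.562]
ft_force: [0.2, 0.8, 0.8]
grip_width: 88.0
grasp_force: 0.0
[(0.68, [264.4, 111.4, 362.5, 356.0]), (0.62, [410.2, 52.2, 497.5, 106.7]), (0.61, [225.4, 0.2, 322.9, 33.1])]
[5.32178e+02 2.07058e+02 1.68000e-01] 0.05709827398986078
[5.32129e+02 2.07045e+02 1.69000e-01] 0.0571675760992032
[491.89697673 201.72786131 138.02576247] [[-0.162, 0.853, 0.497], [0.987, 0.14, 0.081], [-0.0, 0.503, -0.864]]
```

View pics/w3.png

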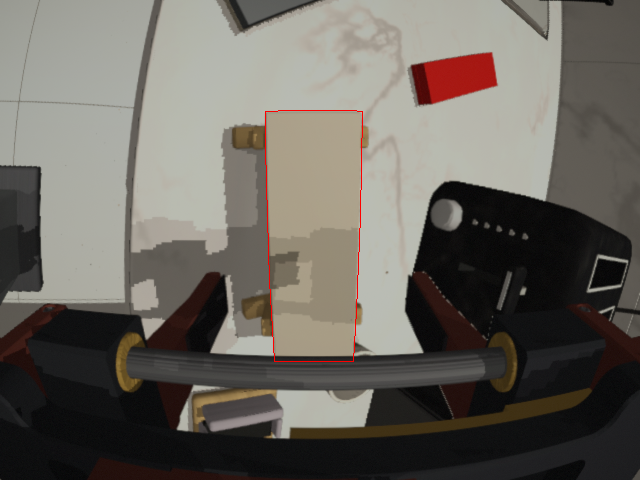

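The projected stone outline (red) matches its face, spanning columns 265–362 and rows 111–360, and the fingers straddle it. Descending and gripping.

```bash
python3 -m pendant '{"travel":[[12,2,-22],[24,4,-43],[36,5,-65],[43,6,-76],[49,7,-87],[49,7,-87],[49,7,-87],[49,7,-87],[49,7,-87],[49,7,-87],[49,7,-87],[49,7,-87]],"rotation":[[0,0,0],[0,0,0],[0,0,0],[0,0,0],[0,0,0],[0,0,0],[0,0,0],[0,0,0],[0,0,0],[0,0,0],[0,0,0],[0,0,0]],"jaw":[1,1,1,1,1,1,-1,-1,-1,-1,-1,-1]}' 40
```

```text
time: 6.1
tcp_pos: [539.1, 209.0, 48.4]
orientation: [1.777, 2.096, 0.561]
ft_force: [-5.6, -1.5, 5.8]
grip_width: 59.3
grasp_force: 40.0
```

```bash
python3 -m pendant '{"travel":[[-7,-1,13],[-20,-3,35],[-35,-6,61],[-45,-8,78],[-45,-8,110],[-45,-8,145],[-45,-8,150],[-45,-8,150]],"rotation":[[0,0,0],[0,0,0],[0,0,0],[0,0,0],[0,0,0],[0,0,0],[0,0,0],[0,0,0]],"jaw":[-1,-1,-1,-1,-1,-1,-1,-1]}'
python3 - <<'E'
from h import *
s=status.sense(); Rt=R.from_rotvec(s["orientation"]).as_matrix(); a=.018
G=np.column_stack([[-np.sin(a),np.cos(a),0],[np.cos(a),np.sin(a),0],[0,0,-1]])
print(s["tcp_pos"],s["grip_width"],s["ft_force"],R.from_matrix(G@Rt.T).as_rotvec(), np.linalg.det(G))
E
```

```text
time: 6.9
tcp_pos: [494.1, 200.9, 197.1]
orientation: [1.777, 2.096, 0.56]
ft_force: [-0.5, 0.4, -5.5]
grip_width: 59.6
grasp_force: 40.0
[494.10321264 200.87772954 197.12562614] 59.58193113718942 [-0.53243448  0.42123672 -5.53035164] [-0.04644496  0.52148891 -0.14270257] 1.0
```

```bash
python3 -m pendant '{"travel":[[1,-15,0],[2,-45,0],[4,-80,0],[5,-115,0],[6,-150,0],[8,-185,-10],[9,-220,-25],[10,-250,-40],[10,-262,-47],[10,-262,-47],[10,-262,-47],[10,-262,-47]],"rotation":[[-0.006,0.07,-0.019],[-0.012,0.14,-0.038],[-0.018,0.21,-0.057],[-0.024,0.28,-0.076],[-0.03,0.35,-0.095],[-0.037,0.42,-0.115],[-0.043,0.49,-0.134],[-0.046,0.521,-0.143],[-0.046,0.521,-0.143],[-0.046,0.521,-0.143],[-0.046,0.521,-0.143],[-0.046,0.521,-0.143]],"jaw":[-1,-1,-1,-1,-1,-1,-1,-1,-1,-1,-1,-1]}'
python3 - <<'E'
from h import *
w=viewer.read_camera("wrist"); s=status.sense(); print(s["tcp_pos"],R.from_rotvec(s["orientation"]).as_matrix().round(4).tolist())
# held stone overlay: centre 16 mm behind tcp
B=[box(-30,30,-90,90,-14,14)+[0,0,16+s["tcp_pos"][2]]]; im=w["image"].copy()
for b in place(B,[s["tcp_pos"][0],s["tcp_pos"][1],.018]): cv2.polylines(im,[cv2.convexHull(proj(w,b,1).astype(np.int32).reshape(-1,1,2))],True,(0,0,255),1)
# holder predicted base outline and bed pad inner edges
for b in place([box(-42,42,-175,165,16,16.01),box(-30,30,-117,-23,24,24.01)],[504.1+.018*62.6,-122.6,np.pi+.018]): cv2.polylines(im,[cv2.convexHull(proj(w,b,1).astype(np.int32).reshape(-1,1,2))],True,(0,255,0),1)
cv2.imwrite("pics/w4.png",im)
E
```

```text
time: 8.1
tcp_pos: [504.3, -59.9, 151.3]
orientation: [2.199, 2.242, 0.004]
ft_force: [0.2, 1.0, -5.0]
grip_width: 59.7
grasp_force: 40.0
[504.42889572 -59.90174111 151.56933279] [[-0.0194, 0.9998, 0.003], [0.9998, 0.0194, 0.0004], [0.0003, 0.0031, -1.0]]
```

View pics/w4.png

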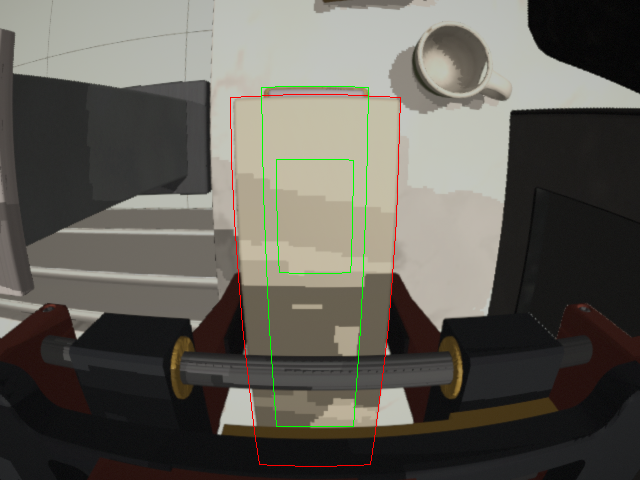

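The held stone fills columns ~236–400 and its end is at row 97, close to the red prediction. I'll measure the small lateral offset and yaw numerically.

```bash
python3 - <<'E'
from h import *
w=viewer.read_camera("wrist"); s=status.sense()
zt=s["tcp_pos"][2]+30
L=[d for d in viewer.regions_of(w,"whetstone")]; print([(round(d["conf"],2),d["box"]) for d in L][:3])
img=cv2.GaussianBlur(w["image"],(3,3),0).astype(float); A=[];B=[];
for r in range(105,255,5):
    g=np.abs(np.diff(img[r],axis=0)).sum(1)
    l=225+np.argmax(g[225:255]); q=385+np.argmax(g[385:415])
    A.append(onplane(w,(l+.5,r),zt,1)[:2]);B.append(onplane(w,(q+.5,r),zt,1)[:2])
for a in(A,B):
    a=np.array(a); p=np.polyfit(a[:,1],a[:,0],1)
    for _ in range(3):
        e=np.abs(a[:,0]-np.polyval(p,a[:,1])); k=e<=max(1.,np.median(e)*2); p=np.polyfit(a[k,1],a[k,0],1)
    print("x at tcp y",np.polyval(p,s["tcp_pos"][1]),"dx/dy",p[0],k.sum(),np.median(e))
m=np.argmax(np.abs(np.diff(img[85:110,270:360].mean(1),axis=0)).sum(1))+85; print("end row",m,onplane(w,(315,m+.5),zt,1),s["tcp_pos"])
E
```

```text
[(0.57, [232.1, 97.3, 398.7, 425.1])]
x at tcp y 475.5231497019512 dx/dy -0.021512965583764806 28 0.12326280395632239
x at tcp y 533.7459005274045 dx/dy -0.01231369328802752 29 0.42078406448985106
end row 86 [502.70467944  33.03732216 181.69426348] [504.48823142 -60.02427833 151.69426348]
```

```bash
python3 -m pendant '{"travel":[[0,-1,-20],[0,-2,-50],[0,-2,-80],[0,-2,-100],[0,-2,-112],[0,-2,-118],[0,-2,-122],[0,-2,-122]],"rotation":[[0,0,0],[0,0,0],[0,0,0],[0,0,0],[0,0,0],[0,0,0],[0,0,0],[0,0,0]],"jaw":[-1,-1,-1,-1,-1,-1,-1,-1]}'; python3 -m pendant '{"travel":[[0,0,-2],[0,0,-4],[0,0,-5],[0,0,-5]],"rotation":[[0,0,0],[0,0,0],[0,0,0],[0,0,0]],"jaw":[-1,-1,-1,-1]}'
```

```text
time: 9.05
tcp_pos: [504.6, -63.1, 29.3]
orientation: [2.201, 2.24, 0.002]
ft_force: [-0.1, -0.2, -4.1]
grip_width: 59.7
grasp_force: 40.0
time: 9.45
tcp_pos: [504.2, -63.2, 23.6]
orientation: [2.201, 2.241, 0.001]
ft_force: [0.3, -0.7, -5.6]
grip_width: 60.1
grasp_force: 40.0
```

```bash
python3 -m pendant '{"travel":[[0,0,-1],[0,0,-2],[0,0,-2]],"rotation":[[0,0,0],[0,0,0],[0,0,0]],"jaw":[-1,-1,-1]}'
```

```text
time: 9.75
tcp_pos: [504.4, -63.2, 23.0]
orientation: [2.201, 2.24, 0.002]
ft_force: [-4.8, 0.7, 5.8]
grip_width: 59.8
grasp_force: 40.0
```

```bash
python3 -m pendant '{"travel":[[0,0,0],[0,0,0],[0,0,0],[0,0,0],[0,0,0],[0,0,20],[0,0,60],[0,0,110],[0,0,150],[0,0,150]],"rotation":[[0,0,0],[0,0,0],[0,0,0],[0,0,0],[0,0,0],[0,0,0],[0,0,0],[0,0,0],[0,0,0],[0,0,0]],"jaw":[0.5,0.7,0.9,1,1,1,1,1,1,1]}'
python3 - <<'E'
from h import *
w=viewer.read_camera("wrist"); s=status.sense(); print(s["tcp_pos"])
im=w["image"].copy()
for dz,c in((0,(0,0,255)),):
  for b in place([box(-30,30,-90,90,24,52)],[504.3,-63,.018]): cv2.polylines(im,[cv2.convexHull(proj(w,b,1).astype(np.int32).reshape(-1,1,2))],True,c,1)
cv2.imwrite("pics/w5.png",im)
sd=viewer.read_camera("side"); cv2.imwrite("pics/s5.png",cv2.resize(sd["image"][170:310,260:420],(640,560),interpolation=3))
E
```

```text
time: 10.75
tcp_pos: [506.9, -63.6, 179.1]
orientation: [2.194, 2.234, 0.012]
ft_force: [0.7, 0.1, 0.6]
grip_width: 88.1
grasp_force: 0.0
[505.87906969 -63.43756743 175.43531016]
```

View pics/w5.png

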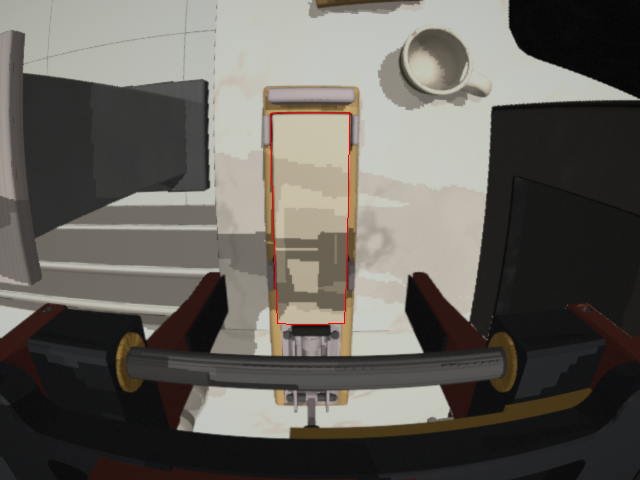

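View pics/s5.png

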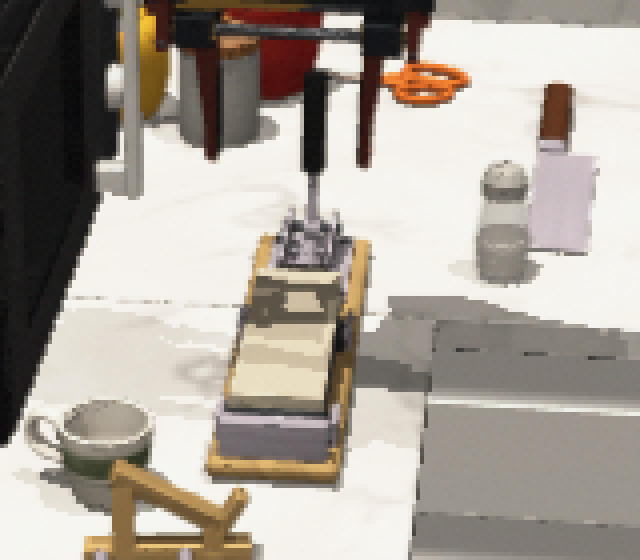

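The stone lies flat between the guides (red outline matches, rows 113–323), the clamp is open and the lever is upright. Next I'll work out the lever sweep and check clearance to the microwave handle.

```bash
python3 - <<'E'
from h import *
tp=viewer.read_camera("top"); sd=viewer.read_camera("side"); s=status.sense()
def tri(a,b):
    (o1,d1),(o2,d2)=ray(tp,a),ray(sd,b); d1=d1/np.linalg.norm(d1); d2=d2/np.linalg.norm(d2)
    t=np.linalg.lstsq(np.column_stack([d1,-d2]),o2-o1,rcond=None)[0]; return (o1+d1*t[0]+o2+d2*t[1])/2,np.linalg.norm(o1+d1*t[0]-o2-d2*t[1])
print("handle bottom",tri((365,201),(294,218)))
# lever tip: top crop (617,153)/2.58, side crop (437,65)/2.307
print("lever tip",tri((140+617/2.58,160+153/2.58),(150+437/2.307,160+65/2.307)))
print(s["tcp_pos"],R.from_rotvec(s["orientation"]).as_matrix().round(3).tolist(),s["q"].round(2))
pin=np.array([505.2+130*.018,-122.6-130,38])
for q in np.append(np.arange(.0,1.5,.15),[1.5,1.55]):
    f=q-.035; y=-90*np.sin(f)+(7+10*np.cos(f))*np.cos(f); z=90*np.cos(f)+(7+10*np.cos(f))*np.sin(f)
    print(round(q,2),np.round(pin+[0,y,z],0))
E
```

```text
handle bottom (array([ 646.16864451, -299.49896598,   37.34627686]), np.float64(8.06352902912501))
lever tip (array([ 506.15988338, -268.3980162 ,  152.65308467]), np.float64(5.791532967744546))
[503.58850634 -63.03115283 169.73729951] [[-0.018, 1.0, -0.002], [1.0, 0.018, 0.001], [0.001, -0.002, -1.0]] [-0.19 -0.16  1.57  0.    1.73 -0.21]
0.0 [ 508. -232.  127.]
0.15 [ 508. -246.  129.]
0.3 [ 508. -260.  129.]
0.45 [ 508. -274.  127.]
0.6 [ 508. -288.  122.]
0.75 [ 508. -301.  115.]
0.9 [ 508. -312.  107.]
1.05 [ 508. -323.   96.]
1.2 [ 508. -331.   84.]
1.35 [ 508. -337.   70.]
1.5 [ 508. -341.   56.]
1.55 [ 508. -342.   51.]
```

```bash
python3 -m pendant '{"travel":[[1,-30,0],[2,-70,-10],[3,-110,-25],[3,-140,-38],[3,-155,-44],[3,-155,-44],[3,-155,-44],[3,-155,-44]],"rotation":[[0,0,0],[0,0,0],[0,0,0],[0,0,0],[0,0,0],[0,0,0],[0,0,0],[0,0,0]],"jaw":[-1,-1,-1,-1,-1,-1,-1,-1]}'; python3 -m pendant '{"travel":[[0,-14,0],[0,-28,0],[0,-42,1],[0,-56,-1],[0,-63,-3],[0,-70,-6],[0,-77,-9],[0,-83,-13],[0,-83,-13]],"rotation":[[0,0,0],[0,0,0],[0,0,0],[0,0,0],[0,0,0],[0,0,0],[0,0,0],[0,0,0],[0,0,0]],"jaw":[-1,-1,-1,-1,-1,-1,-1,-1,-1]}'
```

```text
time: 11.75
tcp_pos: [507.7, -216.9, 128.4]
orientation: [2.199, 2.242, 0.003]
ft_force: [-0.0, 0.2, -0.1]
grip_width: 27.4
grasp_force: 0.0
time: 12.65
tcp_pos: [506.8, -301.7, 113.6]
orientation: [-2.202, -2.24, -0.0]
ft_force: [0.2, 0.7, 0.2]
grip_width: 0.5
grasp_force: 0.0
```

```bash
python3 -m pendant '{"travel":[[0,-6,-4],[0,-11,-8],[0,-17,-13],[0,-22,-19],[0,-26,-25],[0,-30,-31],[0,-30,-31]],"rotation":[[0,0,0],[0,0,0],[0,0,0],[0,0,0],[0,0,0],[0,0,0],[0,0,0]],"jaw":[-1,-1,-1,-1,-1,-1,-1]}'
```

```text
time: 13.35
tcp_pos: [506.8, -331.6, 82.4]
orientation: [-2.202, -2.24, -0.0]
ft_force: [-0.4, 1.0, 1.3]
grip_width: 0.7
grasp_force: 0.5
```

```bash
python3 - <<'E'
from h import *
sd=viewer.read_camera("side"); cv2.imwrite("pics/s6.png",cv2.resize(sd["image"][170:310,260:420],(640,560),interpolation=3))
E
```

```text
(no output)
```

View pics/s6.png

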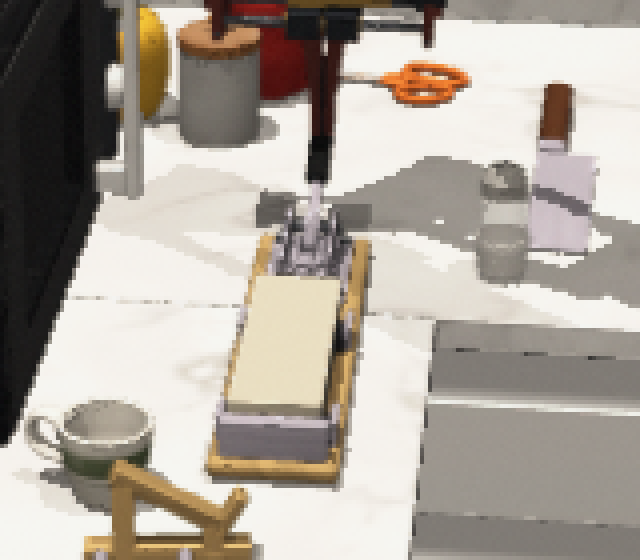

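The lever is under the finger, about 1.2 rad over, and the stone has moved to the stop with its end at (275,410). Pressing through to the lock.

```bash
python3 -m pendant '{"travel":[[0,-2,-5],[0,-4,-10],[0,-6,-15],[0,-8,-20],[0,-9,-25],[0,-10,-28],[0,-10,-31],[0,-10,-33],[0,-10,-33],[0,-10,-33]],"rotation":[[0,0,0],[0,0,0],[0,0,0],[0,0,0],[0,0,0],[0,0,0],[0,0,0],[0,0,0],[0,0,0],[0,0,0]],"jaw":[-1,-1,-1,-1,-1,-1,-1,-1,-1,-1]}'
```

```text
time: 14.4
tcp_pos: [507.2, -341.2, 53.8]
orientation: [2.2, 2.24, 0.001]
ft_force: [-7.0, 4.7, 13.6]
grip_width: 0.4
grasp_force: 6.9
```

```bash
python3 -m pendant '{"travel":[[0,0,10],[0,0,50],[0,30,100],[0,60,140],[0,90,170],[0,120,190],[0,150,190],[0,150,190],[0,150,190],[0,150,190],[0,150,190]],"rotation":[[0,0,0],[0,0,0],[0,0,0],[0,0,0],[0,0,0],[0,0,0],[0,0,0],[0,0,0],[0,0,0],[0,0,0],[0,0,0]],"jaw":[-1,-1,-1,-1,-1,-1,-1,-1,-1,-1,-1]}'
python3 - <<'E'
from h import *
sd=viewer.read_camera("side"); w=viewer.read_camera("wrist")
im=w["image"].copy()
# predicted grip outline locked, and stone clamped
pin=[507.6,-252.6]
B=[(box(-9,9,119,43,-7,7,5),R.from_euler("x",.105).as_matrix())]
for b in place([B[0][0]@B[0][1].T+[0,130,38],box(-30,30,-158,22,24,52)],[505.2,-122.6,np.pi+.018]): cv2.polylines(im,[cv2.convexHull(proj(w,b,1).astype(np.int32).reshape(-1,1,2))],True,(0,0,255),1)
a=cv2.resize(sd["image"][170:310,260:420],(400,350)); c=cv2.resize(im[0:420,200:440],(343,600))
o=np.zeros((600,743,3),np.uint8); o[:350,:400]=a; o[:,400:]=c; cv2.imwrite("pics/f.png",o)
E
```

```text
time: 15.5
tcp_pos: [507.0, -192.1, 239.7]
orientation: [-2.203, -2.239, -0.0]
ft_force: [-0.2, -0.6, 0.0]
grip_width: 0.7
grasp_force: 0.0
```

View pics/f.png

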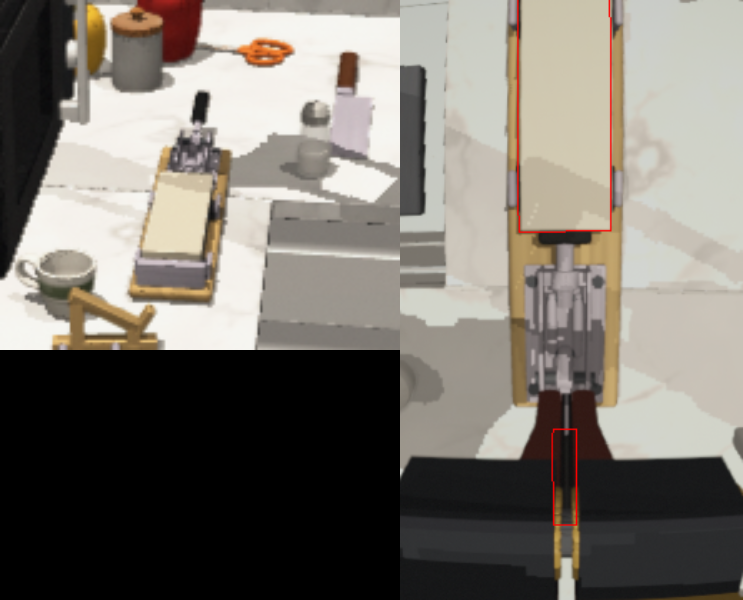

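The stone sits on the predicted clamped outline, with the pad against its end. In the side view the lever lies well back, with its grip at (200,107). I'll check the angle numerically.

```bash
python3 - <<'E'
from h import *
for n in("side","top"):
    p=viewer.read_camera(n); d=viewer.regions_of(p,"clamp_lever")
    print(n,[(round(x["conf"],2),x["box"]) for x in d][:2])
    for q in(.9,1.2,1.35,1.44,1.5):
        M=R.from_euler("x",np.pi/2-(q-.035)).as_matrix()
        b=place([box(-9,9,43,119,-7,7)@M.T+[0,130,38]],[505.2,-122.6,np.pi+.018])[0]; u=proj(p,b); print(q,u.min(0).round(1),u.max(0).round(1))
E
```

```text
side [(0.42, [330.3, 206.2, 346.7, 236.2]), (0.19, [313.2, 206.1, 356.0, 291.4])]
0.9 [334.8 189. ] [342.7 214.1]
1.2 [335.  195.4] [342.9 217.1]
1.35 [335.1 199.5] [342.9 218.9]
1.44 [335.1 202.3] [342.9 220. ]
1.5 [335.1 204.2] [342.9 220.8]
top []
0.9 [378.4 214.5] [400.1 233. ]
1.2 [380.4 216.7] [403.1 234.1]
1.35 [381.  218.4] [403.5 234.9]
1.44 [381.2 219.6] [403.5 235.4]
1.5 [381.2 220.4] [403.5 235.8]
```

The lever's top edge is at row 206, against a prediction of 204 for locked and 189 for sprung back, so it is locked. Handing in.

```bash
python3 -c "
from bench import order; print(order.finish_job())"
```

```text
the job is handed in; nothing more can be done
None
```

I handed the job in at about 15.5 s of the 61 s: the whetstone is flat in the holder and let go, pushed home against the end stop, with the lever swung over to its stop and reading as locked in the side camera; I did not measure the clamp force, and the judge returned no verdict.

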